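# Refit and zero the coffee grinder's dial

## Task

The grinder has been cleaned and its adjustment dial is still off, standing on the worktop. Fit the dial fully home on the grinder's flat-sided hub, turn it clockwise (seen from above) to its stop, then set it exactly three clicks back from the stop and let go. Leave the other things where they are.

Things in the scene. Friction and masses are not known exactly. Their poses are not given: they have to be found in the camera images.
- dial: the grinder's loose black dial, upright on the worktop: ribbed round skirt 68 mm wide, 27 mm high, a grip bar across its top. Origin: centre of the underside, x towards the bar's nose, z up. Blind bore in the underside: 22 mm deep, 37.6 mm wide, one flat 10.8 mm from the axis on the nose (+x) side, 2 mm bevelled mouth. 0.12 kg
- dial_bar (a point): mid-height of the dial's grip bar, on the dial's axis, 38 mm above its underside; axes as the dial's. The bar is 20 mm wide (y), 64 mm long (x -31 to +33 mm) and 23 mm high, top 50 mm above the underside; sides parallel for x -31 to +20 mm, then tapering to the nose at +33 mm. A white line on top runs from the middle to the nose
- hub_seat (a point): centre of the grinder hub's dark flange top (60 mm wide, 164 mm above the worktop), on which the dial's underside rests when home. Turns with the hub: z up its axis, x towards the flat of the steel stub, which rises 20 mm from here, 36 mm wide, one flat 10 mm from the axis, 2.5 mm bevelled top. The dial goes on only with its x (nose) along this x, with about 3 degrees of play either way
- hub (a joint): hub angle in rad: 0 at the stop, growing anticlockwise seen from above (so does the hub's yaw), up to 2.51. It clicks every 24 degrees (0.419): a spring draws it into the nearest click when let go; about 0.1 N m turns it. Three clicks back is 1.257. Starts two to four clicks from the stop
- grinder: white coffee grinder, fixed; 196 mm deep (x), 122 mm wide (y), head top at 158 mm; front to its -x. Origin: centre of the underside. Hub axis at x -40 mm, y 0, inside a black ring 98 mm wide with a white mark for each click, the long one at the stop (the dial's nose points at them). Behind it a low wooden bean lid, top at 171 mm; steel cup below the spout
- brush: small wooden cleaning brush, 140 x 22 x 15 mm, lying to the right of the grinder; to be left alone. Origin under its middle
- coffee_jar: glass jar with wooden lid, 63 mm diameter, 138 mm high, standing behind; to be left alone. Origin at the centre of its underside
- sugar_pot: low glass jar with wooden lid, 59 mm diameter, 78 mm high, standing at the back right; to be left alone. Origin at the centre of its underside
- mug: striped mug, 86 x 120 x 101 mm, standing behind the grinder; to be left alone. Origin under its middle
- salt_jar: glass jar with steel cap, 43 mm diameter, 108 mm high, standing behind the grinder under the wall cupboards (they hang 0.59 m above the worktop, fronts about 0.62 m ahead of the robot); to be left alone. Origin at the centre of its underside
Mind the look-alikes: they are no part of the job. Of the things that look like the dial, the larger one is meant.

How it is judged:
On the way, in this order (a step that is already met when the one before it is completed fails the run):
1. the dial sits fully home on the hub, flat to flat (horizontal distance between dial and hub_seat below 0.004 m and z of dial in the frame of hub_seat between -0.003 and 0.003 m and angle between the x axis of dial and the x axis of hub_seat, either way round below 0.15 rad), for 0.2 s.
2. the fitted dial is turned clockwise to its stop (value of joint hub below 0.08 rad and horizontal distance between dial and hub_seat below 0.004 m and z of dial in the frame of hub_seat below 0.006 m and angle between the x axis of dial and the x axis of hub_seat, either way round below 0.15 rad), for 0.2 s.
At the end, for the whole second after the job is handed in: the hub rests at three clicks from its stop (1.257 rad, within 0.145) with the dial fully home on it: underside within 3 mm of the flange, within 4 mm of the axis, level within 0.06 rad, nose along the hub's flat within 0.15 rad, at rest and let go (all of step 1 and value of joint hub between 1.11 and 1.4 rad and velocity of joint hub between -0.05 and 0.05 rad/s and angle between dial's own z axis and vertical below 0.06 rad and linear speed of dial below 0.02 m/s); the robot touches nothing.
It fails at once if a bystander (brush, jars, mug) is shifted by more than 30 mm (distance of any of brush, coffee_jar, sugar_pot, mug, salt_jar from where it was at the start of the episode above 0.03 m).
It also fails if it takes over 54 s, if anything falls off the work surface, if the arm or the gripper's body presses on something with over 40 N, if the wrist force passes 120 N, or if a joint passes its speed limit or range.

## Robot

A 7-joint arm with a two-finger parallel gripper is mounted at the origin on a cart in front of the work surface, level with it; the furniture and walls round the work are solid. World frame = base frame: x ahead of the robot, y to its left, z up, the work surface at z = 0. Lengths are in m, angles in rad, forces in N, time in s.
With the tool pointing down it reaches from about 0.4 to 0.85 m from the base axis. Payload 10.4 kg.
Tool frame: the origin (TCP) lies at the very end of the fingers, on their centre line; the grasp point (between the pads) lies 19 mm behind it (manip.grip_depth is the distance from the TCP to the grasp point, in m); z points along the fingers, x is the direction in which the jaws open and shut, and the axes are right-handed (so a half turn about z gives the same grasp; the last joint's range is limited). The gripper opens to 85 mm and grips with 20 to 120 N. Pads are 22 mm wide; open, the fingers measure 114 mm over their backs; the gripper's body (76 mm by 85 mm) begins 54 mm behind the grasp point. The pads swing forward as they close: fully open they stand 13 mm farther back than shut.
Start: joints at [-1.175, 0.332, -0.065, 1.46, 0.022, 1.35, -0.088], TCP at [0.254, 0.571, 0.231] pointing down, gripper open.
Joint ranges: [-2.6, 2.6], [-0.5, 2.12], [-1.47, 1.34], [0.16, 2.42], [-1.27, 4.41], [0.06, 2.06], [-2.6, 2.6]. Speed limits (rad/s): [2.22, 2.22, 2.79, 2.79, 3.14, 3.14, 3.14].

## Interface

Orientations are given as a unit quaternion [x, y, z, w].
In Python, from workcell import manip, cams gives the robot as it stands. The module is installed in compiled form; this text tells all that it offers.
- The arm moves only by the tool move_arm, never from a script. Its arguments are lists of equal length, an entry for each row: "claw": the opening, from 0 (shut) to 1 (fully open); "dp": the shift along the tool's x, y, z as a fraction of full scale, a list of three; "turn": the turn, a rotation vector about the tool's x, y, z as a fraction of full scale, a list of three. A call has 1 to 8 rows; each row shifts and turns the commanded pose from where the row before left it, along the tool's axes as they then stand; what a row does not reach is not made up. Full scale, the value 1, is 200 mm for a shift and 45 degrees for a turn. A row lasts 1/12 s, in which the tool goes at most 41.7 mm and 7.16 degrees, less where a joint would pass 70% of its speed; a pose out of reach is approached as far as the arm can. A call with a number of a shift or a turn outside -1 to 1 is refused whole. A call with a gripper value outside its range is refused whole. The fingers move at their own pace and stop on an object; "grip_force" is the grip in N (left out, the last holds). Time passes only in rows, so rows that do not move let the fingers close. It gives the time, the measured TCP pose, the force and the opening at its end, in the units of the state.
- manip.get_obs(): the state, without advancing time (a new reading comes with each control period).
- cams.camera(name): name is "scene" or "top" or "wrist"; returns the picture (420x560x3 uint8, red, green, blue); there is no depth.
- cams.camera_info(name): a dict with "fx", "fy", "cx", "cy" (pixels), "pose" (4x4, takes a point from camera to world coordinates); the wrist camera has in their place "tool_from_camera" (4x4, takes a point from camera to tool coordinates, whose origin is the TCP and whose axes are the tool frame's). Camera axes: x right, y down, z forward; pixel columns grow to the right and rows downward; lengths in m; the calibration is good to about 2 mm. The wrist camera is an equidistant fisheye: a pixel r from the principal point sees the ray r / f radians off the axis. A picture is of the moment at which its call begins: read the wrist's pose just before it. camera_info takes no time and is no camera call.
- manip.hand_in(): hands the job in, once; it reports no verdict.
The state is a dict: "clock": time; "joint_pos": joint angles; "joint_velocities": joint speeds; "tau": joint torques, N m; "position": TCP position; "ee_rot": TCP orientation; "ft_force": force on the tool from outside, world axes, zero at the start; "torque": the same for the moment, N m; "grip_width": opening from 0.0 (shut) to 1.0 (fully open).
Only numpy, scipy, OpenCV 4.12 (cv2) and the standard library are available. Lean on these libraries where they do the work, as an engineer would, in place of code of your own. Each camera call takes 0.05 s, during which the arm holds its last target.

## Working session

There is one attempt and no reset: what is moved stays moved. The work goes in short steps, Python scripts to look and compute and a tool call to move; the robot and the scene stay as the last step left them, time stands still between calls to the robot, and variables do not carry over. Pictures are saved under pics/ and viewed, and the job is handed in when it is done.

Besides the shell and the picture viewer there is one more tool, called after "Call:" as name(argument=value, ...) on one line, values as JSON. move_arm: Moves the arm, as the interface text tells. Shift numbers are shares of 200 mm and turn numbers shares of 45 degrees, none past 1 either way. Its arguments: {"type":"object","properties":{"claw":{"type":"array","items":{"type":"number"}},"dp":{"type":"array","items":{"type":"array","items":{"type":"number"}}},"turn":{"type":"array","items":{"type":"array","items":{"type":"number"}}},"grip_force":{"type":"number"}},"required":["claw","dp","turn"]}

```bash
mkdir -p pics; python3 - <<'E'
from workcell import manip, cams
import cv2, numpy as np
np.set_printoptions(precision=4,suppress=True)
for n in ["scene","top","wrist"]:
    if n=="wrist":
        o=manip.get_obs(); print(o)
    im=cams.camera(n); cv2.imwrite(f"pics/{n}0.png",im[:,:,::-1])
    print(n,cams.camera_info(n))
E
```

```text
scene {'fx': 518.5050202830413, 'fy': 518.5050202830413, 'cx': 274.9095120995806, 'cy': 211.75181446639317, 'pose': array([[-0.9749, -0.1772,  0.1348,  0.4607],
       [-0.2222,  0.8136, -0.5373,  0.3932],
       [-0.0145, -0.5538, -0.8325,  1.0172],
       [ 0.    ,  0.    ,  0.    ,  1.    ]])}
top {'fx': 391.8316929803918, 'fy': 391.8316929803918, 'cx': 283.1476828587361, 'cy': 206.81713172766794, 'pose': array([[ 0.015 , -0.9845,  0.1745,  0.464 ],
       [-0.9998, -0.013 ,  0.0126, -0.1903],
       [-0.0101, -0.1747, -0.9846,  0.9732],
       [ 0.    ,  0.    ,  0.    ,  1.    ]])}
{'clock': 0.1, 'joint_pos': array([-1.1746,  0.3328, -0.0647,  1.4608,  0.0216,  1.3499, -0.0885]), 'joint_velocities': array([ 0.0004, -0.0018,  0.0002, -0.0025,  0.0013,  0.0007,  0.001 ]), 'tau': array([  0.002 , -62.674 ,   0.0494, -39.2428,   0.0163,   0.0069,
        -0.0001]), 'position': array([0.254 , 0.5707, 0.2306]), 'ee_rot': array([ 0.8386,  0.5447, -0.0005,  0.0004]), 'ft_force': array([-0.7116,  0.763 ,  0.1228]), 'torque': array([-0.0104,  0.0159,  0.0046]), 'grip_width': 1.0019999102122032}
wrist {'fx': 325.19226210127806, 'fy': 325.19226210127806, 'cx': 284.782569025053, 'cy': 209.87608054281964, 'tool_from_camera': array([[ 1.    , -0.0001, -0.0015, -0.0006],
       [ 0.0006,  0.9501,  0.3118, -0.0814],
       [ 0.0013, -0.3118,  0.9501, -0.1425],
       [ 0.    ,  0.    ,  0.    ,  1.    ]])}
```

View pics/scene0.png

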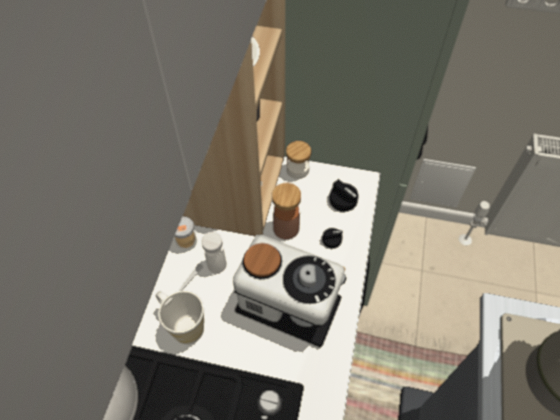

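View pics/top0.png

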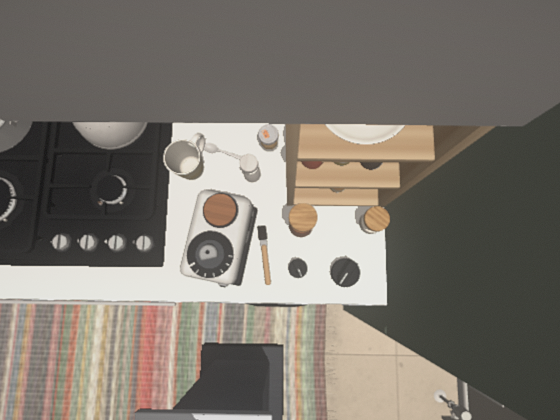

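View pics/wrist0.png

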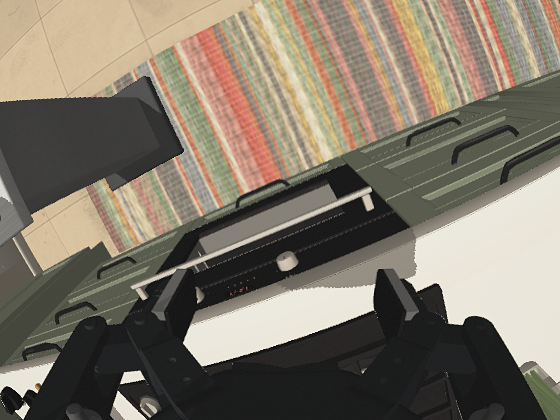

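Top view: two knobs look like the dial, one at (345,272), about 28 px wide, and one at (298,268), about 18 px wide. The larger one at (345,272) fits. The grinder hub is at about (209,253). I'll enlarge crops to confirm.

```bash
cat > h.py <<'E'
import numpy as np, cv2
from workcell import manip, cams
from scipy.spatial.transform import Rotation as R
np.set_printoptions(precision=4,suppress=True)
def ray(n,u,v):
    c=cams.camera_info(n); T=c['pose']; d=np.array([(u-c['cx'])/c['fx'],(v-c['cy'])/c['fy'],1.])
    return T[:3,3],T[:3,:3]@d
def onz(n,u,v,z):
    o,d=ray(n,u,v); return o+d*(z-o[2])/d[2]
def proj(n,p):
    c=cams.camera_info(n); q=np.linalg.inv(c['pose'])@np.append(p,1); return c['fx']*q[0]/q[2]+c['cx'],c['fy']*q[1]/q[2]+c['cy']
def wcTw(o):
    T=np.eye(4);T[:3,:3]=R.from_quat(o['ee_rot']).as_matrix();T[:3,3]=o['position']
    return T@cams.camera_info('wrist')['tool_from_camera']
def wonz(o,u,v,z):
    c=cams.camera_info('wrist');T=wcTw(o);x=(u-c['cx'])/c['fx'];y=(v-c['cy'])/c['fy'];r=np.hypot(x,y)
    d=np.array([x/r*np.sin(r),y/r*np.sin(r),np.cos(r)]) if r>0 else np.array([0,0,1.])
    d=T[:3,:3]@d; p=T[:3,3]; return p+d*(z-p[2])/d[2]
def wproj(o,P):
    c=cams.camera_info('wrist');q=np.linalg.inv(wcTw(o))@np.append(P,1)
    th=np.arctan2(np.hypot(q[0],q[1]),q[2]);ph=np.arctan2(q[1],q[0])
    return c['cx']+c['fx']*th*np.cos(ph),c['cy']+c['fx']*th*np.sin(ph)
E
python3 - <<'E'
from h import *
t=cv2.imread('pics/top0.png'); s=cv2.imread('pics/scene0.png')
a=cv2.resize(t[235:305,280:380],None,fx=6,fy=6,interpolation=cv2.INTER_CUBIC);cv2.imwrite('pics/c1.png',a)
a=cv2.resize(t[215:290,165:265],None,fx=7,fy=7,interpolation=cv2.INTER_CUBIC);cv2.imwrite('pics/c2.png',a)
a=cv2.resize(s[165:325,260:370],None,fx=3.7,fy=3.7,interpolation=cv2.INTER_CUBIC);cv2.imwrite('pics/c3.png',a)
print(onz('top',345,272,.05),onz('top',298,268,.03),onz('top',209,253,.184), onz('scene',344,195,.03), onz('scene',309,275,.184))
E
```

```text
[ 0.4759 -0.3244  0.05  ] [ 0.4839 -0.2158  0.03  ] [ 0.5077 -0.0328  0.184 ] [ 0.4736 -0.324   0.03  ] [ 0.5061 -0.0254  0.184 ]
```

View pics/c1.png

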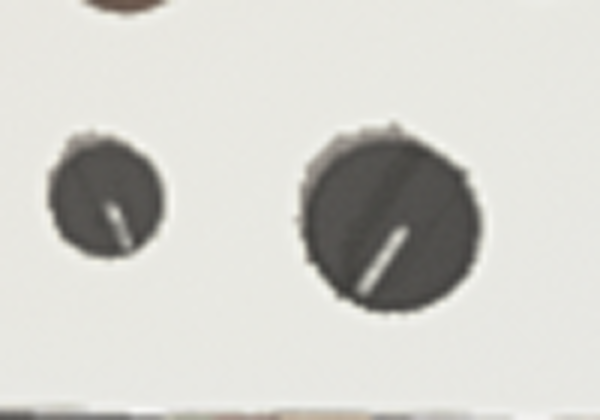

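View pics/c2.png

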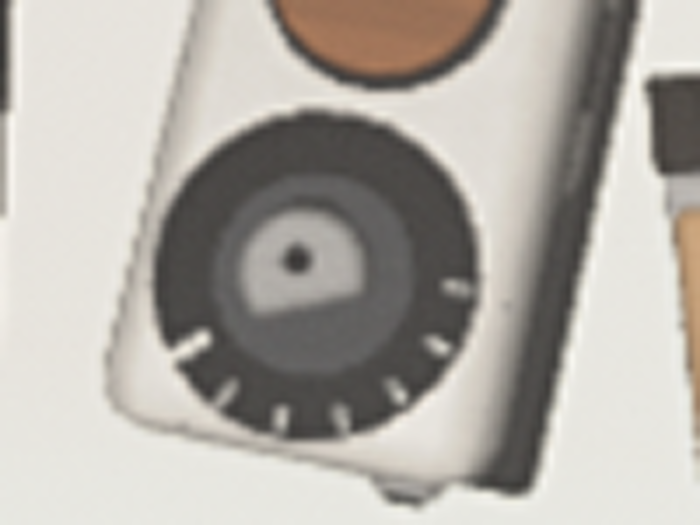

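View pics/c3.png

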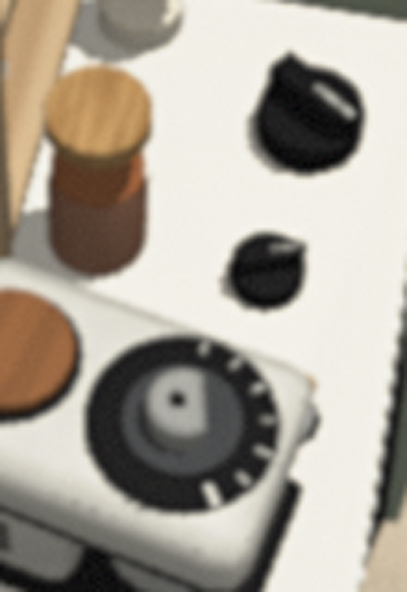

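The crops confirm it: the large knob (crop 1, centre ~(393,225), top-image (345.5,272.5)) is twice the look-alike's area and is the dial. Its nose points down-left, about yaw 145°. The hub flat faces the third small mark counted from the long one, so it starts three clicks from the stop. Next I move towards the dial.

Call:
move_arm(claw=[1,1,1,1,1,1,1,1], dp=[[-0.1,0.175,-0.03],[-0.1,0.175,-0.03],[-0.1,0.175,-0.03],[-0.1,0.175,-0.03],[-0.1,0.175,-0.03],[-0.1,0.175,-0.03],[-0.1,0.175,-0.03],[-0.1,0.175,-0.03]], turn=[[0,0,0],[0,0,0],[0,0,0],[0,0,0],[0,0,0],[0,0,0],[0,0,0],[0,0,0]])

```text
clock: 0.82
position: [0.4456, 0.3091, 0.2796]
ee_rot: [0.839, 0.545, -0.0, -0.0]
ft_force: [1.3, 0.7, 0.2]
grip_width: 1.001
```

```bash
cat >> h.py <<'E'
def plan(tgt,yaw=None,o=None):
    o=o or manip.get_obs(); Rm=R.from_quat(o['ee_rot'])
    d=Rm.inv().apply(np.array(tgt)-o['position'])
    cy=np.degrees(np.arctan2(Rm.as_matrix()[1,0],Rm.as_matrix()[0,0]))
    print('pos',o['position'],'yaw',cy,'tilt',np.degrees(np.arccos(-Rm.as_matrix()[2,2])),'F',o['ft_force'],'T',o['torque'],'grip',o['grip_width'],'t',o['clock'])
    print('rows>=',np.linalg.norm(d)/.0415,'total dp (fs)',d/.2)
    if yaw is not None:
        Rt=R.from_euler('z',yaw,degrees=True)*R.from_euler('x',180,degrees=True)
        rv=(Rm.inv()*Rt).as_rotvec(degrees=True); print('turn fs total',rv/45,'deg',rv)
E
python3 -c "
from h import *
plan([.47,-.05,.28]); plan([.476,-.324,.22],55)"
```

```text
pos [0.4456 0.3091 0.2796] yaw 66.00845099237632 tilt 0.01033846160924495 F [1.2705 0.715  0.2067] T [ 0.0381 -0.0909 -0.0394] grip 1.000601109443152 t 0.8167
rows>= 8.671954013308365 total dp (fs) [-1.5906  0.8415 -0.0024]
pos [0.4456 0.3091 0.2796] yaw 66.00845099237632 tilt 0.01033846160924495 F [1.2705 0.715  0.2067] T [ 0.0381 -0.0909 -0.0394] grip 1.000601109443152 t 0.8167
rows>= 15.33927899321371 total dp (fs) [-2.83    1.426   0.2974]
turn fs total [-0.0002 -0.0001  0.2446] deg [-0.01   -0.0026 11.0085]
```

Call:
move_arm(claw=[1,1,1,1,1,1,1,1], dp=[[-0.18,0.09,0],[-0.18,0.09,0],[-0.18,0.09,0],[-0.18,0.09,0],[-0.18,0.09,0],[-0.18,0.09,0],[-0.18,0.09,0],[-0.18,0.09,0]], turn=[[0,0,0],[0,0,0],[0,0,0],[0,0,0],[0,0,0],[0,0,0],[0,0,0],[0,0,0]])

```text
clock: 1.48
position: [0.4588, -0.0127, 0.2793]
ee_rot: [0.839, 0.545, 0.0, -0.0]
ft_force: [0.5, 0.2, -0.8]
grip_width: 1.005
```

Call:
move_arm(claw=[1,1,1,1,1,1,1,1], dp=[[-0.175,0.09,0.04],[-0.175,0.09,0.04],[-0.175,0.09,0.04],[-0.175,0.09,0.04],[-0.175,0.09,0.04],[-0.175,0.09,0.04],[-0.14,0.09,0.04],[0,0,0]], turn=[[0,0,0],[0,0,0],[0,0,0],[0,0,0],[0,0,0],[0,0,0.12],[0,0,0.125],[0,0,0]])

```text
clock: 2.15
position: [0.472, -0.2861, 0.2217]
ee_rot: [0.89, 0.456, -0.002, 0.001]
ft_force: [-1.5, -0.3, -0.0]
grip_width: 1.005
```

Call:
move_arm(claw=[1,1,1], dp=[[0,0,0],[0,0,0],[0,0,0]], turn=[[0,0,0],[0,0,0],[0,0,0]])

```text
clock: 2.4
position: [0.475, -0.2784, 0.2234]
ee_rot: [0.886, 0.463, 0.0, -0.0]
ft_force: [0.3, -0.5, 0.5]
grip_width: 1.002
```

```bash
python3 - <<'E'
from h import *
plan([.476,-.324,.2],55)
o=manip.get_obs(); im=cams.camera('wrist'); cv2.imwrite('pics/w1.png',im[:,:,::-1])
print(o['joint_pos'], wproj(o,[.476,-.324,.05]))
E
```

```text
pos [ 0.475  -0.2784  0.2234] yaw 55.12958427151481 tilt 0.04663199011423542 F [ 0.3283 -0.4542  0.4961] T [-0.0351  0.0137 -0.0121] grip 1.0021761330411934 t 2.4
rows>= 1.2352470191399698 total dp (fs) [-0.1843  0.1345  0.1168]
turn fs total [-0.0002 -0.001   0.0029] deg [-0.0079 -0.046   0.1296]
[-0.2052  0.1977  0.7481  1.7061 -0.1402  1.2924  1.5341] (np.float64(250.1915967922966), np.float64(213.92479129570344))
```

View pics/w1.png

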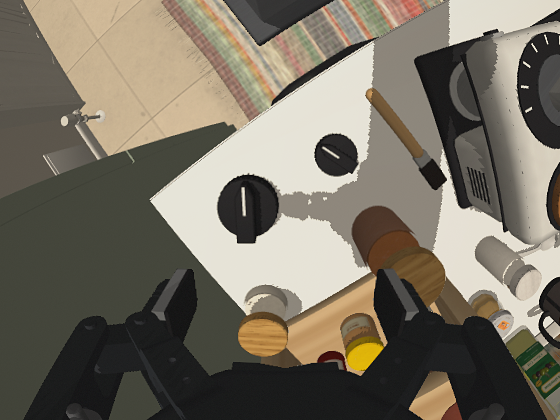

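The wrist view shows the dial at about (247,207), with the white line (243,187)-(244,216), the look-alike at (335,154) and the brush right of that. I'll enlarge it to measure.

```bash
python3 - <<'E'
from h import *
im=cv2.imread('pics/w1.png')
cv2.imwrite('pics/c4.png',cv2.resize(im[160:255,205:290],None,fx=6,fy=6,interpolation=cv2.INTER_CUBIC))
t=cv2.imread('pics/top0.png')
# white line in wrist + dark blob in top
hsv=cv2.cvtColor(im,cv2.COLOR_BGR2GRAY)
m=np.zeros_like(hsv); sub=hsv[180:225,232:256]; 
ys,xs=np.where(sub>130); xs=xs+232;ys=ys+180
print(len(xs),xs.min(),xs.max(),ys.min(),ys.max(), np.polyfit(ys,xs,1))
E
```

```text
90 242 245 187 215 [  0.0399 235.2131]
```

View pics/c4.png

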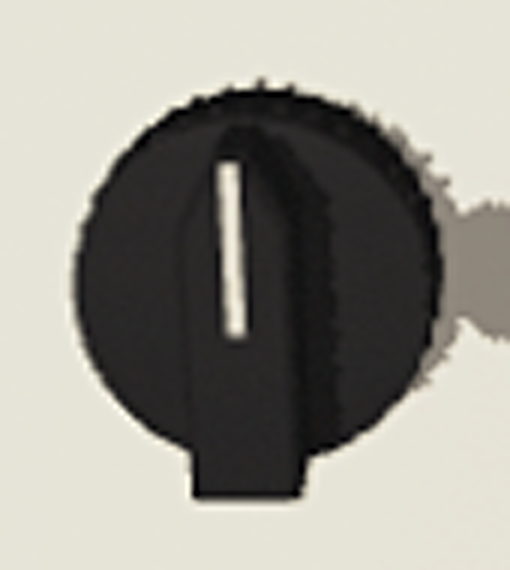

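```bash
cat > fit.py <<'E'
from h import *
from scipy.optimize import least_squares
def fitdial(o,obs,x0):  # obs: list of (local xyz, u,v)
    def f(p):
        c,s=np.cos(p[2]),np.sin(p[2]); r=[]
        for l,u,v in obs:
            P=[p[0]+c*l[0]-s*l[1],p[1]+s*l[0]+c*l[1],l[2]]
            a=wproj(o,P); 
            if u is not None: r.append(a[0]-u)
            r.append(a[1]-v)
        return r
    s=least_squares(f,x0); print('x,y,yaw',s.x[:2],np.degrees(s.x[2]),'res',s.fun.round(1)); return s.x
E
python3 - <<'E'
from fit import *
o=manip.get_obs()
print(wonz(o,(237.2+254.8)/2,242.8,.05),wonz(o,243,187.2,.05),wonz(o,244.3,216.3,.05),wonz(o,243.7,181.7,.05))
fitdial(o,[((-.031,.01,.05),237.2,242.8),((-.031,-.01,.05),254.8,242.8),((.033,0,.05),None,181.7),((0,0,.05),244.3,216.3)],[.476,-.324,2.5])
# skirt outline bottom+top: left 77/6, right 438/6
for p in [(77/6+205,280/6+160),(440/6+205,275/6+160)]: print(wonz(o,*p,.027),wonz(o,*p,0.0))
# top cam consistency: outline extents of the dial in top image
print(proj('top',[.4765,-.324,.05]))
E
```

```text
[ 0.4996 -0.3473  0.05  ] [ 0.4492 -0.3129  0.05  ] [ 0.4747 -0.3306  0.05  ] [ 0.445 -0.309  0.05 ]
x,y,yaw [ 0.4735 -0.3296] 145.75201731684078 res [-0.5 -0.4  0.5 -0.5  2.1  0.1 -1.4]
[ 0.4536 -0.3553  0.027 ] [ 0.4572 -0.3651  0.    ]
[ 0.4913 -0.2996  0.027 ] [ 0.498 -0.305  0.   ]
(np.float64(344.82879841811985), np.float64(271.723197293239))
```

```bash
python3 -c "
from h import *
plan([.474,-.3295,.12],55.7)"
```

```text
pos [ 0.4751 -0.2783  0.2235] yaw 55.135481106126036 tilt 0.059759632805203654 F [-0.1881 -0.3111 -0.2624] T [-0.036   0.019  -0.0091] grip 1.0014403298899484 t 2.45
rows>= 2.782746622736219 total dp (fs) [-0.2136  0.1418  0.5174]
turn fs total [ 0.0002 -0.0013 -0.0125] deg [ 0.0074 -0.0593 -0.5645]
```

Call:
move_arm(claw=[1,1,1,1,1,1,1], dp=[[-0.053,0.036,0.13],[-0.053,0.036,0.13],[-0.053,0.035,0.13],[-0.053,0.035,0.127],[0,0,0],[0,0,0],[0,0,0]], turn=[[0,0,-0.012],[0,0,0],[0,0,0],[0,0,0],[0,0,0],[0,0,0],[0,0,0]])

```text
clock: 3.03
position: [0.4748, -0.33, 0.1211]
ee_rot: [0.885, 0.466, 0.001, 0.0]
ft_force: [0.3, -1.0, -0.7]
grip_width: 1.001
```

```bash
python3 - <<'E'
from h import *
plan([.474,-.3295,.03],55.7)
o=manip.get_obs(); im=cams.camera('wrist'); cv2.imwrite('pics/w2.png',im[:,:,::-1])
import pickle; pickle.dump(o,open('o2.pkl','wb'))
print(wproj(o,[.474,-.3295,.05]))
E
```

```text
pos [ 0.4748 -0.33    0.1211] yaw 55.59769471669623 tilt 0.08285824833994149 F [ 0.3016 -1.0016 -0.7453] T [-0.0106 -0.0149  0.0036] grip 1.0010597572013324 t 3.0333
rows>= 2.196385817353303 total dp (fs) [-0.0007 -0.0052  0.4557]
turn fs total [ 0.0015 -0.0011 -0.0023] deg [ 0.0676 -0.0479 -0.1023]
(np.float64(286.24107069929147), np.float64(223.49886717300816))
```

View pics/w2.png

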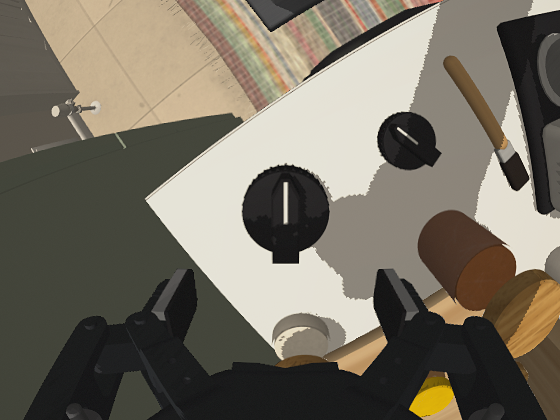

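The white line is vertical at x≈286 with its start at (286,223). I predicted (286,223.5), so the tool is centred. Descending.

Call:
move_arm(claw=[1,1,1,1,1,1], dp=[[0,-0.005,0.15],[0,0,0.15],[0,0,0.1],[0,0,0.05],[0,0,0],[0,0,0]], turn=[[0,0,0],[0,0,0],[0,0,0],[0,0,0],[0,0,0],[0,0,0]])

```text
clock: 3.58
position: [0.4739, -0.3302, 0.0312]
ee_rot: [0.885, 0.466, 0.001, 0.0]
ft_force: [-0.2, 0.9, 0.2]
grip_width: 0.999
```

Call:
move_arm(claw=[0,0,0,0,0,0,0,0], dp=[[0,0,0],[0,0,0],[0,0,0],[0,0,0],[0,0,0],[0,0,0],[0,0,0],[0,0,0]], turn=[[0,0,0],[0,0,0],[0,0,0],[0,0,0],[0,0,0],[0,0,0],[0,0,0],[0,0,0]], grip_force=50)

```text
clock: 4.25
position: [0.4734, -0.3303, 0.0304]
ee_rot: [0.885, 0.466, 0.0, 0.0]
ft_force: [-0.2, -0.3, 4.9]
grip_width: 0.221
```

```bash
python3 - <<'E'
from h import *
plan([.474,-.3295,.26],102)
# hub measurement from top image: marks/ring
t=cv2.imread('pics/top0.png')
cv2.imwrite('pics/c5.png',cv2.resize(t[225:285,180:240],None,fx=10,fy=10,interpolation=cv2.INTER_LANCZOS4))
E
```

```text
pos [ 0.4734 -0.3303  0.0304] yaw 55.51790896564882 tilt 0.045947501832845385 F [-0.2224 -0.2805  4.8716] T [0.1772 0.1159 0.0589] grip 0.22094758713527116 t 4.25
rows>= 5.533432638453423 total dp (fs) [ 0.0057  0.0011 -1.1482]
turn fs total [ 0.001  -0.     -1.0329] deg [  0.0472  -0.0012 -46.4821]
```

View pics/c5.png

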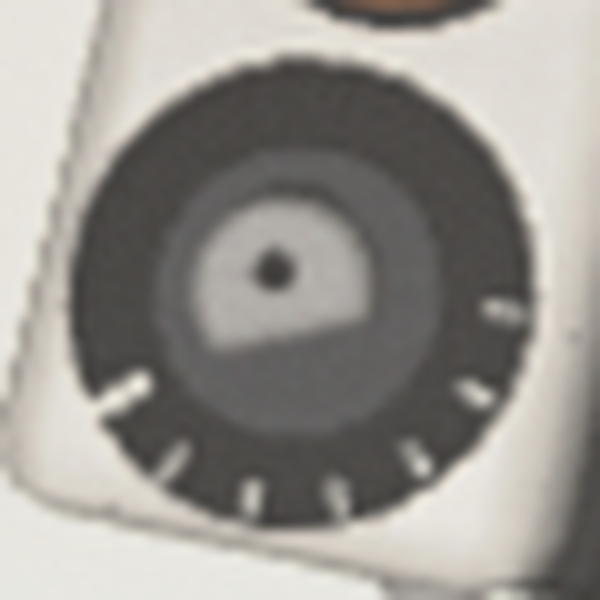

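The fingers have closed on the bar (opening 0.221, about 19 mm). In the crop the flange circle is centred at about (298,292), the stub's dot at (275,270), and the flat runs from (215,350) to (370,312). Next I work out the hub pose and cross-check it with the scene camera.

```bash
python3 - <<'E'
from h import *
f=lambda X,Y:(180+(X+.5)/10-.5,225+(Y+.5)/10-.5)
print('flange',onz('top',*f(298.5,292.5),.164)); print('ring',onz('top',*f(302.5,292.5),.16)); print('hole',onz('top',*f(275,270),.184))
a=onz('top',*f(215,350),.184);b=onz('top',*f(370,312),.184); d=b-a; print(a,b,'flat len',np.linalg.norm(d),'normal yaw',np.degrees(np.arctan2(-d[0],d[1]))-180, np.degrees(np.arctan2(d[0],-d[1])))
C=onz('top',*f(302.5,292.5),.16)
for m in [(125,395),(172,463),(252,500),(337,500),(418,461),(475,394),(503,310)]:
    p=onz('top',*f(*m),.16)-C; print(np.degrees(np.arctan2(p[1],p[0]))%360,np.hypot(*p[:2]))
s=cv2.imread('pics/scene0.png')
cv2.imwrite('pics/c6.png',cv2.resize(s[245:310,275:345],None,fx=8,fy=8,interpolation=cv2.INTER_LANCZOS4))
E
```

```text
flange [ 0.5072 -0.0297  0.164 ]
ring [ 0.5074 -0.0298  0.16  ]
hole [ 0.5106 -0.0287  0.184 ]
[ 0.4945 -0.0175  0.184 ] [ 0.5025 -0.0482  0.184 ] flat len 0.0317730243409718 normal yaw -345.4060721143473 14.593927885652697
121.1250306225149 0.041610792666585315
144.40579256895654 0.04326058457280902
168.8639085511896 0.043226233922777094
192.18297742766075 0.04312259816680178
216.72898684737757 0.04244840238498879
241.01978317509077 0.04178483175153548
265.8896038661651 0.04176333448016662
```

View pics/c6.png

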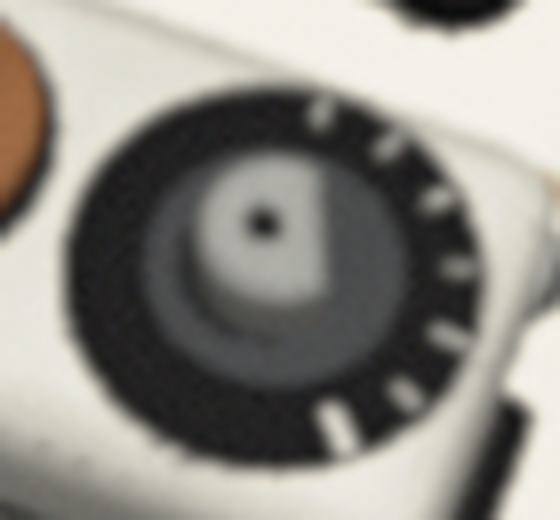

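Call:
move_arm(claw=[0,0,0,0,0,0,0,0], dp=[[0,0,-0.1],[0,0,-0.2],[0,0,-0.2],[0,0,-0.2],[0,0,-0.2],[0,0,-0.2],[0,0,-0.1],[0,0,0]], turn=[[0,0,0],[0,0,0],[0,0,0],[0,0,0],[0,0,0],[0,0,0],[0,0,0],[0,0,0]])

```text
clock: 4.92
position: [0.4743, -0.3315, 0.2747]
ee_rot: [0.885, 0.466, 0.002, 0.003]
ft_force: [0.5, -0.1, -1.0]
grip_width: 0.219
```

```bash
python3 - <<'E'
from h import *
plan([.43,-.047,.265],103)
f=lambda X,Y:(180+(X+.5)/10-.5,225+(Y+.5)/10-.5)
g=lambda X,Y:(275+(X+.5)/8-.5,245+(Y+.5)/8-.5)
for c in ([.5074,-.0297],):
  for z in (.164,.184):
    u=proj('top',[*c,z]); print('top',(u[0]-180)*10,(u[1]-225)*10, end=' ')
    u=proj('scene',[*c,z]); print('scene',(u[0]-275)*8,(u[1]-245)*8)
print(onz('scene',*g(263,222),.184),onz('scene',*g(275,278),.16))
E
```

```text
pos [ 0.4743 -0.3315  0.2747] yaw 55.50508214294704 tilt 0.4007101990620899 F [ 0.4691 -0.0695 -1.0042] T [-0.0505 -0.0174  0.029 ] grip 0.21941706435160482 t 4.9167
rows>= 6.941064287786917 total dp (fs) [ 1.0468 -0.9883  0.0434]
turn fs total [ 0.009   0.0017 -1.0554] deg [  0.4055   0.075  -47.495 ]
top 293.9467628237685 287.0843553515121 scene 266.3794066180253 262.182471339971
top 274.4769269647094 281.42345023673215 scene 269.8829077200912 222.11300875346933
[ 0.5098 -0.0301  0.184 ] [ 0.5059 -0.0289  0.16  ]
```

Call:
move_arm(claw=[0,0,0,0,0,0,0,0], dp=[[0.13,-0.123,0.005],[0.13,-0.123,0.005],[0.13,-0.123,0.005],[0.13,-0.123,0.005],[0.13,-0.123,0.005],[0.13,-0.123,0.005],[0.13,-0.123,0.005],[0.13,-0.123,0.005]], turn=[[0,0,0],[0,0,0],[0,0,0],[0,0,0],[0,0,0],[0,0,0],[0,0,0],[0,0,0]])

```text
clock: 5.58
position: [0.4273, -0.0456, 0.2609]
ee_rot: [0.885, 0.466, -0.0, -0.0]
ft_force: [1.3, 0.2, -1.3]
grip_width: 0.22
```

Call:
move_arm(claw=[0,0,0,0,0,0,0,0], dp=[[0,0,0],[0,0,0],[0,0,0],[0,0,0],[0,0,0],[0,0,0],[0,0,0],[0,0,0]], turn=[[0,0,-0.132],[0,0,-0.132],[0,0,-0.132],[0,0,-0.132],[0,0,-0.132],[0,0,-0.132],[0,0,-0.132],[0,0,-0.132]])

```text
clock: 6.25
position: [0.4279, -0.0473, 0.2607]
ee_rot: [0.62, 0.784, -0.001, -0.001]
ft_force: [1.0, 0.1, -1.5]
grip_width: 0.22
```

Call:
move_arm(claw=[0,0,0], dp=[[0,0,0],[0,0,0],[0,0,0]], turn=[[0,0,0],[0,0,0],[0,0,0]])

```text
clock: 6.5
position: [0.4283, -0.0472, 0.2614]
ee_rot: [0.624, 0.782, -0.0, -0.0]
ft_force: [0.6, -1.3, -1.5]
grip_width: 0.221
```

```bash
python3 - <<'E'
from h import *
plan([.507,-.0295,.24],103)
o=manip.get_obs(); im=cams.camera('wrist'); cv2.imwrite('pics/w3.png',im[:,:,::-1]); print(o['joint_pos'])
import pickle; pickle.dump(o,open('o3.pkl','wb'))
for z in(.164,.184): print(wproj(o,[.507,-.0295,z]))
E
```

```text
pos [ 0.4283 -0.0472  0.2614] yaw 102.84919897138295 tilt 0.04337686675075054 F [ 0.6366 -1.2702 -1.491 ] T [ 0.0287 -0.0267  0.0146] grip 0.22122926308082166 t 6.5
rows>= 2.011942491974956 total dp (fs) [-0.0011  0.4036  0.1067]
turn fs total [-0.0009 -0.0002 -0.0034] deg [-0.0425 -0.0086 -0.1508]
[-0.5944 -0.175   0.5389  1.9138  0.0911  1.3799  1.7154]
(np.float64(284.5787345810839), np.float64(300.4229073512266))
(np.float64(284.5560796128891), np.float64(313.7521799264635))
```

View pics/w3.png

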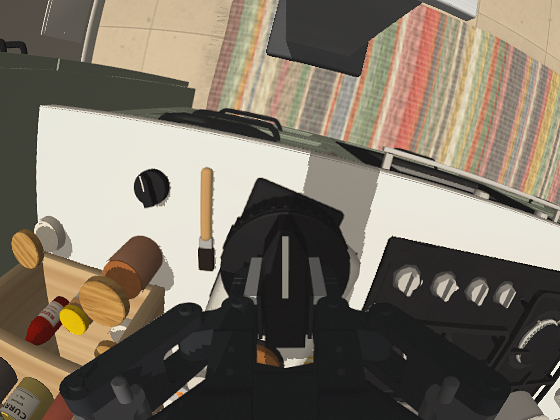

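The held dial is centred in the jaws, with its line at x≈286 pointing straight up. The hub is hidden beneath it. I'll go above the hub and check with the fixed cameras.

Call:
move_arm(claw=[0,0,0,0,0,0], dp=[[0,0.13,0.04],[0,0.14,0.04],[0,0.134,0.052],[0,0,0],[0,0,0],[0,0,0]], turn=[[0,0,-0.003],[0,0,0],[0,0,0],[0,0,0],[0,0,0],[0,0,0]])

```text
clock: 7.05
position: [0.5068, -0.0293, 0.2353]
ee_rot: [0.622, 0.783, -0.0, -0.0]
ft_force: [0.4, 0.6, -0.8]
grip_width: 0.22
```

```bash
python3 - <<'E'
from h import *
plan([.507,-.0295,.2142],103)
for n in('scene','top'):
    im=cams.camera(n)[:,:,::-1]; cv2.imwrite(f'pics/{n}1.png',im)
    c=im[200:330,230:380] if n=='scene' else im[180:300,140:280]
    cv2.imwrite(f'pics/{n}1c.png',cv2.resize(c,None,fx=4.5,fy=4.5,interpolation=cv2.INTER_CUBIC))
o=manip.get_obs(); im=cams.camera('wrist'); cv2.imwrite('pics/w4.png',im[:,:,::-1])
print('line start pred',wproj(o,o['position']+[0,0,.02]))
E
```

```text
pos [ 0.5068 -0.0293  0.2353] yaw 103.07951516007361 tilt 0.060464837962231566 F [ 0.3994  0.5547 -0.7603] T [-0.024   0.0358 -0.0246] grip 0.21986472580640212 t 7.05
rows>= 0.5077774720521413 total dp (fs) [-0.001   0.0007  0.1054]
turn fs total [-0.0013  0.0004  0.0018] deg [-0.0575  0.0187  0.0795]
line start pred (np.float64(284.6738714258803), np.float64(297.9309964072719))
```

View pics/scene1c.png

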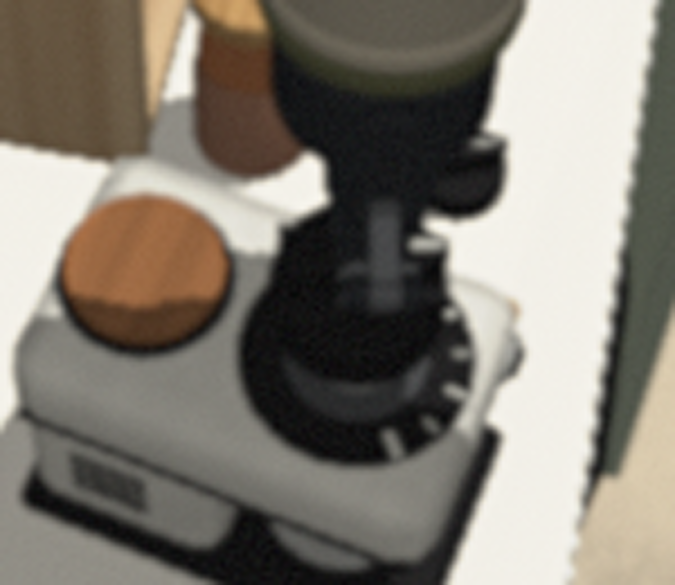

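View pics/top1c.png

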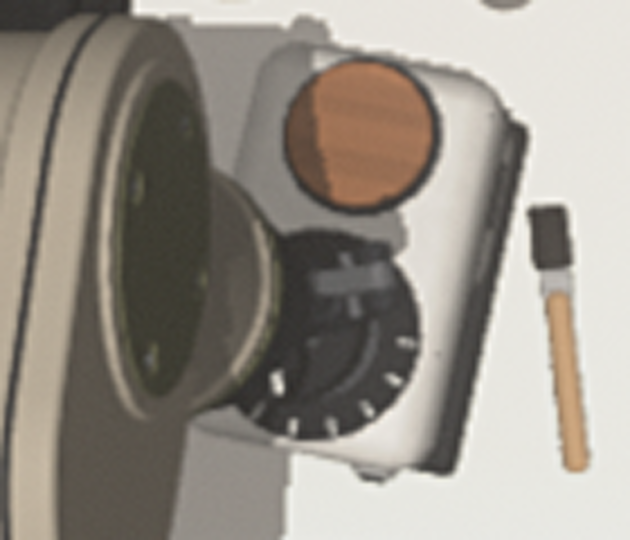

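View pics/w4.png

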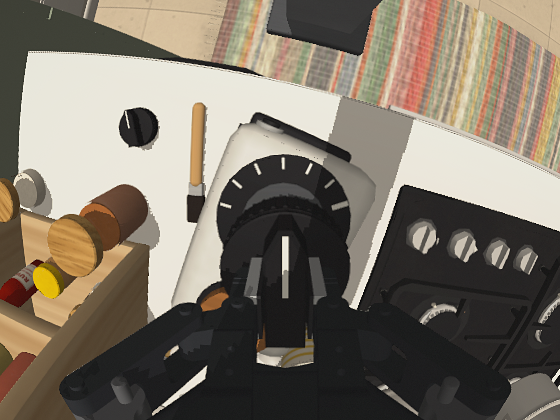

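The wrist view shows the dial's line (286,236)-(286,297) pointing at the middle (third-click) mark (283,163). The ring's edges are x 217–350 and its top is at y≈154. I'll overlay the predicted ring to refine x/y.

```bash
python3 - <<'E'
from fit import *
import pickle
o=manip.get_obs(); im=cv2.imread('pics/w4.png')
a=np.radians(np.arange(0,360,3))
big=cv2.resize(im[140:280,200:370],None,fx=4,fy=4,interpolation=cv2.INTER_CUBIC)
cv2.imwrite('pics/w4c.png',big)
for z,r in((.16,.049),(.164,.03)):
    for t in a:
        u,v=wproj(o,[.507+r*np.cos(t),-.0295+r*np.sin(t),z])
        cv2.circle(big,(int((u-200+.5)*4),int((v-140+.5)*4)),1,(0,0,255),-1)
for k in range(7):
    t=np.radians(121+24*k); u,v=wproj(o,[.507+.0425*np.cos(t),-.0295+.0425*np.sin(t),.16]); cv2.circle(big,(int((u-200+.5)*4),int((v-140+.5)*4)),3,(0,255,0),-1)
cv2.imwrite('pics/w4d.png',big)
E
```

```text
(no output)
```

View pics/w4d.png

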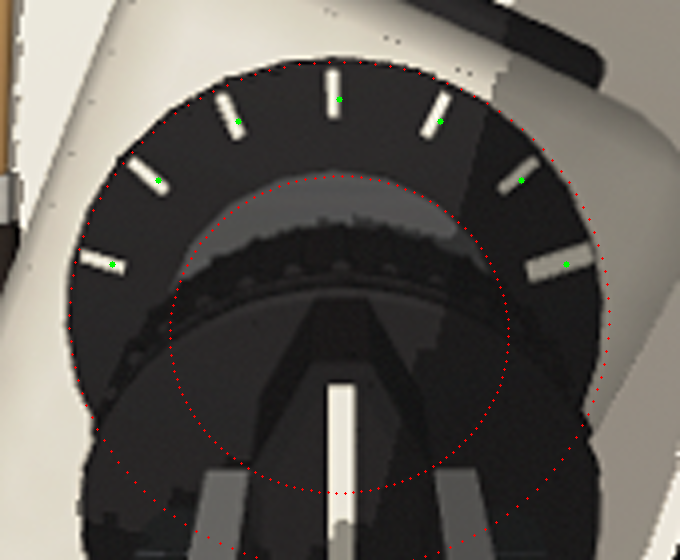

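The overlay puts the true ring about 1 mm towards tool −x and 0.7 mm towards −y of my estimate, and yaw agrees. I'll correct for that and lower in small steps.

Call:
move_arm(claw=[0,0,0,0,0,0,0], dp=[[-0.005,-0.003,0.03],[0,0,0.03],[0,0,0.03],[0,0,0.015],[0,0,0.015],[0,0,0],[0,0,0]], turn=[[0,0,0],[0,0,0],[0,0,0],[0,0,0],[0,0,0],[0,0,0],[0,0,0]])

```text
clock: 7.78
position: [0.5068, -0.0301, 0.2114]
ee_rot: [0.621, 0.784, -0.0, -0.0]
ft_force: [-0.1, 0.1, -1.4]
grip_width: 0.226
```

```bash
python3 -c "
from h import *
plan([.507,-.0295,.194],103)"
```

```text
pos [ 0.5068 -0.0301  0.2114] yaw 103.17070784397623 tilt 0.01593102893048256 F [-0.0502  0.1125 -1.4109] T [ 0.0068  0.0259 -0.0412] grip 0.22566263618576302 t 7.7833
rows>= 0.41863874142200747 total dp (fs) [0.0025 0.0016 0.0868]
turn fs total [-0.0004 -0.      0.0038] deg [-0.0159 -0.0008  0.1707]
```

Call:
move_arm(claw=[0,0,0,0,0], dp=[[0,0,0.015],[0,0,0.015],[0,0,0.015],[0,0,0],[0,0,0]], turn=[[0,0,0],[0,0,0],[0,0,0],[0,0,0],[0,0,0]])

```text
clock: 8.2
position: [0.5065, -0.0301, 0.202]
ee_rot: [0.621, 0.784, -0.0, -0.0]
ft_force: [-2.7, 0.2, -2.6]
grip_width: 0.219
```

```bash
python3 -c "
from h import *
plan([.507,-.0295,.194],103)"
```

```text
pos [ 0.5065 -0.0301  0.202 ] yaw 103.17021392646393 tilt 0.059576105851522405 F [-2.6694  0.1944 -2.6445] T [-0.1722  0.5931 -0.0113] grip 0.21920908636847763 t 8.2
rows>= 0.1943878959967483 total dp (fs) [0.0023 0.0032 0.0401]
turn fs total [-0.0013 -0.0001  0.0038] deg [-0.0594 -0.0041  0.1702]
```

Call:
move_arm(claw=[0,0,0,0,0], dp=[[0,-0.003,0.015],[0,0,0.015],[0,0,0.01],[0,0,0],[0,0,0]], turn=[[0,0,0],[0,0,0],[0,0,0],[0,0,0],[0,0,0]])

```text
clock: 8.62
position: [0.5064, -0.0301, 0.1944]
ee_rot: [0.621, 0.784, 0.0, 0.0]
ft_force: [-1.2, -0.1, -0.2]
grip_width: 0.222
```

```bash
python3 -c "
from h import *
plan([.507,-.0295,.194],103)"
```

```text
pos [ 0.5064 -0.0301  0.1944] yaw 103.17693406653648 tilt 0.013629819168109248 F [-1.2133 -0.1312 -0.1584] T [-0.09    0.3575 -0.0396] grip 0.22209266922683857 t 8.6167
rows>= 0.02388080248227728 total dp (fs) [0.0023 0.0038 0.0021]
turn fs total [ 0.0003 -0.0001  0.0039] deg [ 0.0133 -0.0029  0.1769]
```

Call:
move_arm(claw=[0,0,0,0], dp=[[0,0,0.005],[0,0,0.005],[0,0,0],[0,0,0]], turn=[[0,0,0],[0,0,0],[0,0,0],[0,0,0]])

```text
clock: 8.95
position: [0.5065, -0.0302, 0.1941]
ee_rot: [0.621, 0.784, 0.001, -0.0]
ft_force: [-10.6, -0.3, 18.1]
grip_width: 0.217
```

```bash
python3 -c "
from h import *
plan([.507,-.0295,.194],103)"
```

```text
pos [ 0.5065 -0.0302  0.1941] yaw 103.1649135052003 tilt 0.0755616668878523 F [-10.6016  -0.3383  18.0906] T [-0.0557  2.1987 -0.0087] grip 0.21677828860479256 t 8.95
rows>= 0.021007001793864482 total dp (fs) [0.0028 0.0032 0.0006]
turn fs total [ 0.0013 -0.0011  0.0037] deg [ 0.0575 -0.0491  0.1649]
```

The descent stopped hard at TCP z 0.194 with 18 N, which matches home. I'll ease the load and turn clockwise.

Call:
move_arm(claw=[0,0,0,0,0,0,0,0], dp=[[0,-0.003,-0.004],[0,0,0],[0,0,0],[0,0,0],[0,0,0],[0,0,0],[0,0,0],[0,0,0]], turn=[[0,0,0],[0,0,0],[0,0,0.1],[0,0,0.1],[0,0,0.1],[0,0,0.1],[0,0,0],[0,0,0]])

```text
clock: 9.62
position: [0.5064, -0.0301, 0.1942]
ee_rot: [0.736, 0.677, 0.001, 0.0]
ft_force: [-2.3, 0.9, 8.7]
grip_width: 0.22
```

```bash
python3 -c "
from h import *
plan([.507,-.0295,.194],121-90)"
```

```text
pos [ 0.5064 -0.0301  0.1942] yaw 85.14784835265007 tilt 0.1159795566207985 F [-2.3309  0.8842  8.6549] T [ 0.0153  0.6471 -0.1374] grip 0.21995543106244672 t 9.6167
rows>= 0.01987543227343803 total dp (fs) [0.0031 0.0025 0.001 ]
turn fs total [ 0.0017 -0.0021  1.2033] deg [ 0.0754 -0.0939 54.1478]
```

Call:
move_arm(claw=[0,0,0,0,0,0,0,0], dp=[[0,0,0],[0,0,0],[0,0,0],[0,0,0],[0,0,0],[0,0,0],[0,0,0],[0,0,0]], turn=[[0,0,0.13],[0,0,0.13],[0,0,0.13],[0,0,0.13],[0,0,0.13],[0,0,0.13],[0,0,0.13],[0,0,0]])

```text
clock: 10.28
position: [0.5064, -0.0292, 0.1942]
ee_rot: [0.927, 0.374, 0.001, -0.0]
ft_force: [-2.7, 3.4, 9.1]
grip_width: 0.22
```

Call:
move_arm(claw=[0,0,0,0,0], dp=[[0,0,0],[0,0,0],[0,0,0],[0,0,0],[0,0,0]], turn=[[0,0,0.1],[0,0,0.1],[0,0,0.09],[0,0,0],[0,0,0]])

```text
clock: 10.7
position: [0.5067, -0.0292, 0.1943]
ee_rot: [0.963, 0.269, 0.001, -0.0]
ft_force: [-1.5, 4.0, 8.3]
grip_width: 0.221
```

```bash
python3 -c "
from h import *
plan([.507,-.0295,.194],121-90)"
```

```text
pos [ 0.5067 -0.0292  0.1943] yaw 31.206571649467385 tilt 0.1626483003498041 F [-1.5217  4.0012  8.2846] T [ 0.5991  0.4395 -0.0817] grip 0.22125689906004536 t 10.7
rows>= 0.011405144256087593 total dp (fs) [0.0005 0.0019 0.0013]
turn fs total [-0.     -0.0036  0.0046] deg [-0.0001 -0.1626  0.2066]
```

Call:
move_arm(claw=[0,0,0,0], dp=[[0,0,0],[0,0,0],[0,0,0],[0,0,0]], turn=[[0,0,0.05],[0,0,0.05],[0,0,0],[0,0,0]])

```text
clock: 11.03
position: [0.5062, -0.0288, 0.1942]
ee_rot: [0.973, 0.231, 0.001, -0.001]
ft_force: [-5.6, 4.9, 10.8]
grip_width: 0.22
```

```bash
python3 - <<'E'
from h import *
plan([.507,-.0295,.194],121-90)
im=cams.camera('wrist'); cv2.imwrite('pics/w5.png',im[:,:,::-1]); 
cv2.imwrite('pics/w5c.png',cv2.resize(im[140:320,190:380,::-1],None,fx=3.3,fy=3.3,interpolation=cv2.INTER_CUBIC))
E
```

```text
pos [ 0.5062 -0.0288  0.1942] yaw 26.758909880781733 tilt 0.13025599560469264 F [-5.5584  4.9426 10.7716] T [0.8827 1.1332 0.1677] grip 0.22035795048089618 t 11.0333
rows>= 0.02695796833303788 total dp (fs) [0.0021 0.0051 0.001 ]
turn fs total [-0.0017 -0.0024 -0.0942] deg [-0.0745 -0.1069 -4.241 ]
```

View pics/w5c.png

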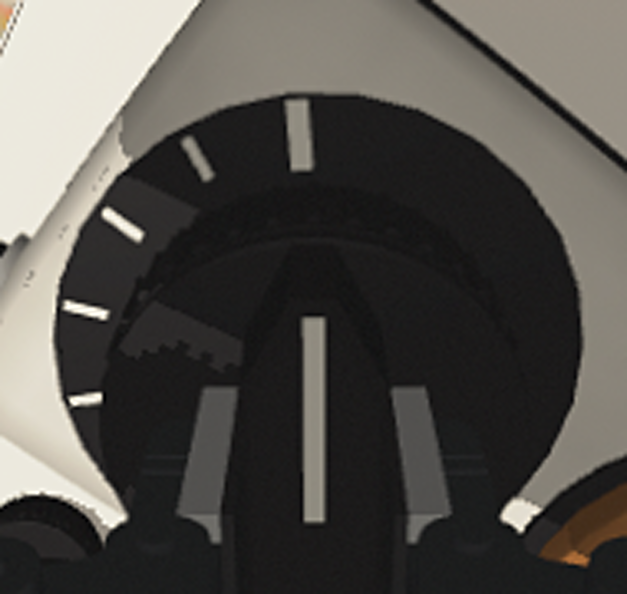

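The nose is just past the long mark at (300,135) and the torque has reversed to +0.17 N·m. A little more turn will show whether this is the hard stop.

Call:
move_arm(claw=[0,0,0,0], dp=[[0,0,0],[0,0,0],[0,0,0],[0,0,0]], turn=[[0,0,0.04],[0,0,0],[0,0,0],[0,0,0]])

```text
clock: 11.42
position: [0.5062, -0.0284, 0.1942]
ee_rot: [0.976, 0.216, 0.001, -0.001]
ft_force: [-5.2, 7.1, 11.1]
grip_width: 0.221
```

```bash
python3 -c "
from h import *
plan([.507,-.0295,.194],121-90)"
```

```text
pos [ 0.5062 -0.0284  0.1942] yaw 24.99608831465457 tilt 0.1573023493135041 F [-5.2067  7.0558 11.086 ] T [1.1853 1.2227 0.1441] grip 0.22065699308463493 t 11.4167
rows>= 0.033937806507594405 total dp (fs) [0.0013 0.0068 0.0012]
turn fs total [-0.0022 -0.0027 -0.1334] deg [-0.0989 -0.1224 -6.0038]
```

Call:
move_arm(claw=[0,0,0,0], dp=[[0,0,0],[0,0,0],[0,0,0],[0,0,0]], turn=[[0,0,0.04],[0,0,0],[0,0,0],[0,0,0]])

```text
clock: 11.75
position: [0.5063, -0.028, 0.1942]
ee_rot: [0.98, 0.201, 0.001, -0.001]
ft_force: [-5.6, 7.8, 10.7]
grip_width: 0.217
```

```bash
python3 - <<'E'
from h import *
plan([.507,-.0295,.194],121-90)
im=cams.camera('wrist'); cv2.imwrite('pics/w6.png',im[:,:,::-1]); 
cv2.imwrite('pics/w6c.png',cv2.resize(im[140:320,190:380,::-1],None,fx=3.3,fy=3.3,interpolation=cv2.INTER_CUBIC))
E
```

```text
pos [ 0.5063 -0.028   0.1942] yaw 23.223274373769613 tilt 0.1825489696642709 F [-5.5596  7.7798 10.7149] T [1.4593 1.0939 0.2439] grip 0.21669624496563342 t 11.75
rows>= 0.041000170559301066 total dp (fs) [0.0002 0.0084 0.0011]
turn fs total [-0.0025 -0.0032 -0.1728] deg [-0.1146 -0.1423 -7.7766]
```

View pics/w6c.png

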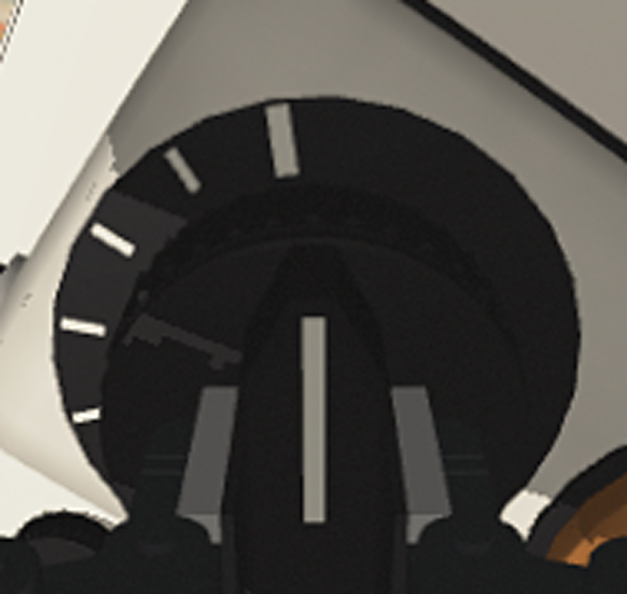

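The torque keeps rising (to 0.24 N·m, well above the click torque). The dial is now only winding up its play, so the hub is on its stop. Turning back three clicks, anticlockwise to tool yaw ~106°.

Call:
move_arm(claw=[0,0,0,0,0,0,0,0], dp=[[0,0,0],[0,0,0],[0,0,0],[0,0,0],[0,0,0],[0,0,0],[0,0,0],[0,0,0]], turn=[[0,0,-0.13],[0,0,-0.13],[0,0,-0.13],[0,0,-0.13],[0,0,-0.13],[0,0,-0.13],[0,0,-0.13],[0,0,-0.13]])

```text
clock: 12.47
position: [0.5059, -0.0296, 0.1942]
ee_rot: [0.818, 0.575, 0.001, -0.0]
ft_force: [-7.6, 0.7, 12.4]
grip_width: 0.223
```

Call:
move_arm(claw=[0,0,0,0,0,0,0,0], dp=[[0,0,0],[0,0,0],[0,0,0],[0,0,0],[0,0,0],[0,0,0],[0,0,0],[0,0,0]], turn=[[0,0,-0.13],[0,0,-0.13],[0,0,-0.13],[0,0,-0.13],[0,0,-0.13],[0,0,-0.1],[0,0,0],[0,0,0]])

```text
clock: 13.13
position: [0.506, -0.0308, 0.1942]
ee_rot: [0.618, 0.786, 0.0, 0.0]
ft_force: [-5.4, -2.3, 10.7]
grip_width: 0.223
```

```bash
python3 - <<'E'
from h import *
plan([.507,-.0295,.194],103)
im=cams.camera('wrist'); cv2.imwrite('pics/w7.png',im[:,:,::-1]); 
cv2.imwrite('pics/w7c.png',cv2.resize(im[140:320,190:380,::-1],None,fx=3.3,fy=3.3,interpolation=cv2.INTER_CUBIC))
E
```

```text
pos [ 0.506  -0.0308  0.1942] yaw 103.62994785515005 tilt 0.059103477369820696 F [-5.387  -2.2675 10.6962] T [-0.3396  1.1507  0.0433] grip 0.2225797856147931 t 13.1333
rows>= 0.03989298462353682 total dp (fs) [0.0053 0.0063 0.0011]
turn fs total [0.0013 0.0002 0.014 ] deg [0.0584 0.0091 0.63  ]
```

View pics/w7c.png

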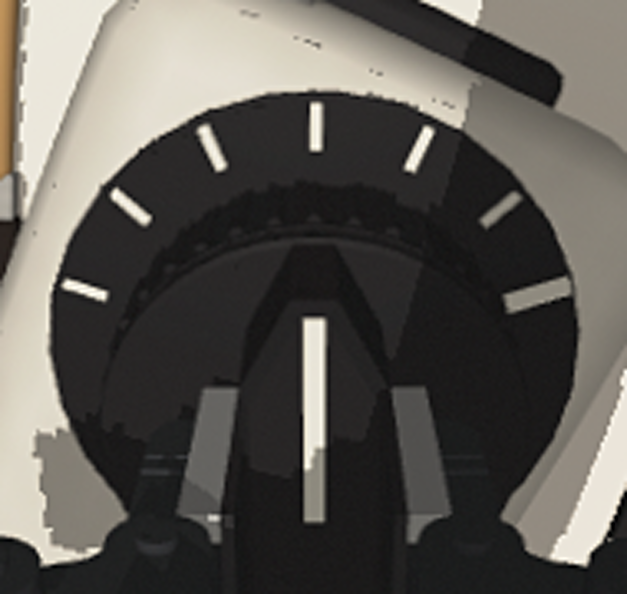

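The nose points at the third mark from the long one (315,125), with torque near zero. Releasing and retreating upwards.

Call:
move_arm(claw=[0.4,0.6,0.8,0.8,0.8,0.8], dp=[[0,-0.003,-0.004],[0,0,0],[0,0,0],[0,0,0],[0,0,0],[0,0,0]], turn=[[0,0,0],[0,0,0],[0,0,0],[0,0,0],[0,0,0],[0,0,0]])

```text
clock: 13.68
position: [0.5051, -0.0304, 0.194]
ee_rot: [0.618, 0.786, -0.0, -0.0]
ft_force: [-0.3, -0.1, 0.4]
grip_width: 0.799
```

Call:
move_arm(claw=[0.8,0.8,0.8,0.8,0.8,0.8,0.8,0.8], dp=[[0,0,-0.1],[0,0,-0.15],[0,0,-0.15],[0,0,-0.15],[0,0,0],[0,0,0],[0,0,0],[0,0,0]], turn=[[0,0,0],[0,0,0],[0,0,0],[0,0,0],[0,0,0],[0,0,0],[0,0,0],[0,0,0]])

```text
clock: 14.35
position: [0.5046, -0.0304, 0.3029]
ee_rot: [0.618, 0.786, -0.001, -0.001]
ft_force: [-0.9, 0.1, 0.2]
grip_width: 0.799
```

```bash
python3 - <<'E'
from h import *
plan([.507,-.0295,.194],103)
o=manip.get_obs(); im=cams.camera('wrist'); c=im[130:330,170:400,::-1].copy()
c=cv2.resize(c,None,fx=3,fy=3,interpolation=cv2.INTER_CUBIC); cv2.imwrite('pics/w8c.png',c)
def dot(p,col,k=2):
    u,v=wproj(o,p); cv2.circle(c,(int((u-170+.5)*3),int((v-130+.5)*3)),k,col,-1)
X,Y=.5065,-.0302; th=np.radians(193)
for l in np.linspace(0,.033,8): dot([X+l*np.cos(th),Y+l*np.sin(th),.214],(0,0,255))
for s in (-.01,.01):
  for l in np.linspace(-.031,.02,10): dot([X+l*np.cos(th)-s*np.sin(th),Y+l*np.sin(th)+s*np.cos(th),.214],(0,255,0))
for a in np.radians(range(0,360,4)): dot([X+.049*np.cos(a),Y+.049*np.sin(a),.16],(255,0,0),1); dot([X+.034*np.cos(a),Y+.034*np.sin(a),.191],(0,255,255),1)
cv2.imwrite('pics/w8d.png',c)
for n in('scene','top'):
    im=cams.camera(n)[:,:,::-1]; q=im[200:330,230:380] if n=='scene' else im[180:300,140:280]
    cv2.imwrite(f'pics/{n}2c.png',cv2.resize(q,None,fx=4.5,fy=4.5,interpolation=cv2.INTER_CUBIC))
E
```

```text
pos [ 0.5046 -0.0304  0.3029] yaw 103.62919257990474 tilt 0.09991746874712917 F [-0.9458  0.0779  0.2375] T [-0.0067 -0.0146 -0.0174] grip 0.7994920179660521 t 14.35
rows>= 2.6254593799839823 total dp (fs) [0.0015 0.0136 0.5446]
turn fs total [-0.0022 -0.0002  0.014 ] deg [-0.0993 -0.0109  0.6292]
```

View pics/w8c.png

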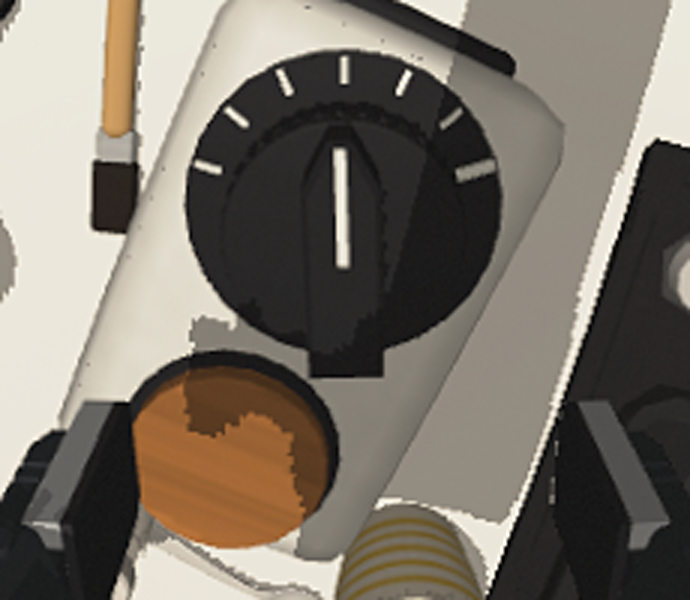

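View pics/w8d.png

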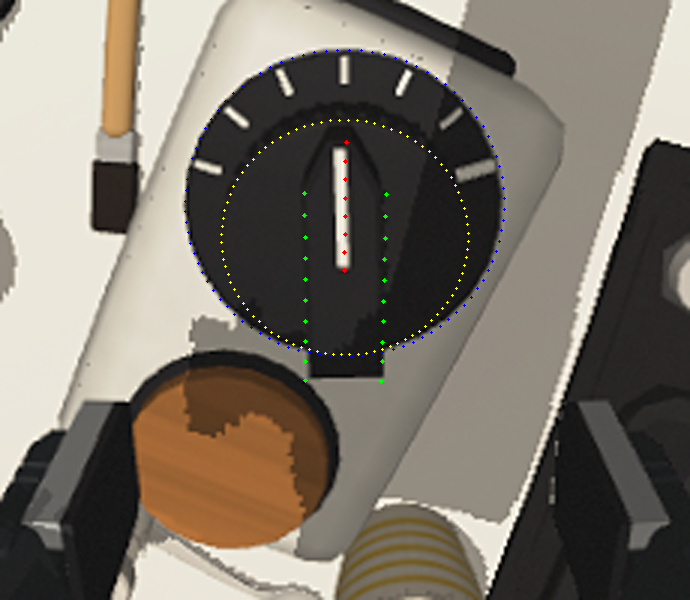

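View pics/scene2c.png

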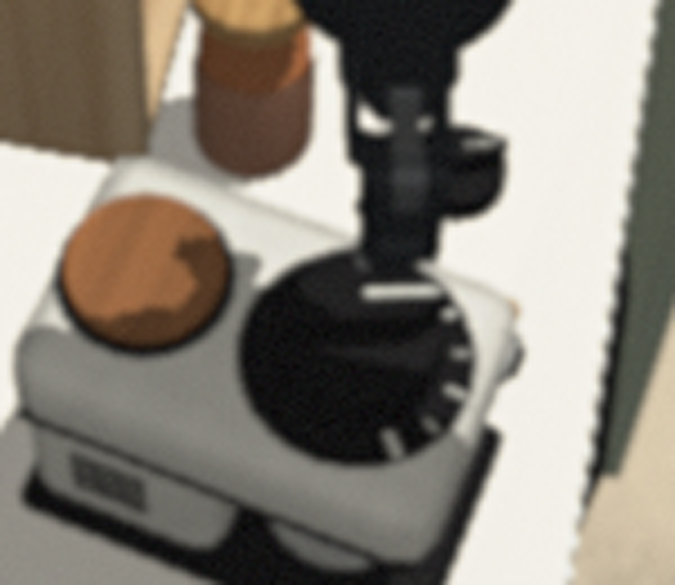

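The nose points at the third mark and matches the predicted home overlay to about 1 mm. The skirt, bar and ring agree, the dial sits level, the gripper is clear and the wrist force is about zero. Handing in.

```bash
python3 -c "
from h import *
print(manip.hand_in())"
```

```text
the job is handed in; nothing more can be done
None
```

I fitted the large dial on the hub, turned it clockwise to its stop, set it three clicks back and let go. I then raised the gripper clear and handed in at about 14.5 s. The hand-in gave no verdict.

**Seating:** the descent stopped at the expected home height (TCP z 0.194 m) with 18 N pushing back. My last wrist-camera overlay of the fully home dial matched to about 1 mm.

**Stop:** I took the hub to be on its stop because the torque reversed and rose to 0.24 N·m just past the long mark. The nose went about 8° past that mark, more than the stated 3° of play. I put this down to sideways slack in the bore plus a degree or two of error in my angle estimate, but did not confirm it.

**Final setting:** after release the nose points at the third mark from the long one, about 2° anticlockwise of where I expected, which is within tolerance. The wrist force read about zero.

**Other things:** the arm did not go near the brush, jars or mug. I did not measure their positions again at the end.

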